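# Open the keg-filler valve fully and start the fill

### The job

With the fingertips, without gripping or forcing it, push the crossbar (T-handle) lever of the filling valve along its slot, past the first click to the second stop, so that it stays there. Then press the small start button fully in and let it spring back. Leave the ball-knob lever, the big stop button and the loose things on the bench alone; pick nothing up.

Things in the scene. Friction and masses are not known exactly. Their poses are not given: they have to be found in the camera images.
- fill_lever (a joint): Filling-valve lever, the one to push; travel in m. 0 = closed end, 0.035 (give or take 0.004) = first click (detent), 0.070 = second stop (end of slot). A spring detent draws it into the nearest of these and holds it there. Getting it out of one takes 6 to 13 N at 0.05 m/s. It starts at 0.
- fill_handle (a point): Centre of the filling lever's handle, moving with it, 113 mm above the bench: a black crossbar 54 mm long (point x), 16 mm thick (point y), 24 mm tall (its top 12 mm above the point), on a steel stem of 12 mm diameter. Its y is level: the direction in which the lever slides as its joint value grows. Its z is up.
- fill: Filling valve under that lever: fixed steel block 90 mm (x) by 160 mm (y), 55 mm tall, slot along y in its top; origin at the centre of its underside. The lever is at y = -35 mm when closed, 0 at the first click, +35 mm at the second stop; one, two and three black ticks mark these. Pipe stub at its +x. Keep finger forces on it well under 40 N.
- vent_lever (a joint): Lever of the other valve, travel in m as for the filling valve, with the same detents; to be left alone at its closed end (0).
- vent_handle (a point): Centre of the other valve's handle: a black ball of 34 mm diameter, 113 mm above the bench, on an equal stem and valve block; point axes as for the filling valve. The two valves may stand either way round.
- start (a joint): Start button, m pressed: 0 = out, 0.006 = fully in. Spring return; fully in takes 4 N.
- start_top (a point): Centre of the top face of the start button, the small one (26 mm diameter, black), when out; moves down with it. Pressed straight down (z is up). It sits in a collar on a fixed grey box 76 by 76 by 40 mm on the bench beyond the valves.
- stop (a joint): Stop button, m pressed, 0 = out; to be left alone.
- stop_top (a point): Centre of the top face of the stop button, the big one (48 mm diameter, black), on a like box beside the start button's; the two boxes may stand either way round.
- beaker: Loose steel beaker, 72 mm diameter, 100 mm tall, empty; origin at the centre of its underside. A bystander.
- fitting: Loose steel keg fitting, flanged, 60 mm diameter, 75 mm tall; origin at the centre of its underside. A bystander.
- spanner: Loose steel spanner 190 mm long, lying along its x axis; a bystander.
There are look-alikes about, which are no part of the job. Leave any red look-alike of the fill alone.

How it is judged:
On the way, in this order (a step that is already met when the one before it is completed fails the run):
1. the crossbar lever is at its second stop (value of joint fill_lever above 0.066 m), for 0.2 s.
2. the start button is pressed fully in (value of joint start above 0.0045 m), for 0.05 s.
At the end, for the whole second after the job is handed in: Crossbar lever at its second stop (joint above 0.066 m); start button pressed after that (4.5 of 6 mm) and sprung back; ball-knob lever within 10 mm of its closed end; stop button out; beaker, fitting and spanner at rest within 20 mm of where they were (value of joint fill_lever above 0.066 m and value of joint each of start, stop below 0.002 m and value of joint vent_lever below 0.01 m and distance of each of beaker, fitting, spanner from where it was at the start of the episode below 0.02 m and linear speed of each of beaker, fitting, spanner below 0.02 m/s); the robot touches nothing.
It fails at once if the filling valve or its lever is squeezed or forced (contact force between the fingers and fill above 45 N).
It fails at once if the stop button is pressed (value of joint stop above 0.003 m).
It fails at once if the ball-knob lever is pushed from its closed end (value of joint vent_lever above 0.012 m).
It fails at once if a loose thing is lifted, carried, tipped or pushed away (distance of any of beaker, fitting, spanner from where it was at the start of the episode above 0.02 m or angle between any of beaker, fitting, spanner's own z axis and vertical above 0.35 rad).
It also fails if it takes over 51 s, if anything falls off the work surface, if the arm or the gripper's body presses on something with over 40 N, if the wrist force passes 120 N, or if a joint passes its speed limit or range.

### The arm

A 7-joint arm with a two-finger parallel gripper is mounted at the origin on the work surface. World frame = base frame: x ahead of the robot, y to its left, z up, the work surface at z = 0. Lengths are in m, angles in rad, forces in N, time in s.
With the tool pointing down it reaches from about 0.4 to 0.85 m from the base axis. Payload 4.4 kg.
Tool frame: the origin (TCP) lies between the finger pads; the fingertips stand 19 mm ahead of it and the grasp point (between the pads) is the TCP (bot.tip_reach is the distance from the TCP to the fingertips, in m); z points along the fingers, x is the direction in which the jaws open and shut, and the axes are right-handed (so a half turn about z gives the same grasp; the last joint's range is limited). The gripper opens to 94 mm and grips with 3 to 60 N. Pads are 16 mm wide; open, the fingers measure 119 mm over their backs; the gripper's body (75 mm by 177 mm) begins 78 mm behind the grasp point.
Start: joints at [-1.198, 0.628, 0.038, 1.517, -0.027, 0.996, -0.02], TCP at [0.276, 0.588, 0.224] pointing down, gripper open.
Joint ranges: [-3.06, 3.06], [-0.37, 2.12], [-1.25, 1.32], [0.18, 2.47], [-1.1, 4.24], [0.23, 1.98], [-2.94, 2.94]. Speed limits (rad/s): [2.57, 2.57, 3.14, 3.14, 3.14, 3.14, 3.14].

### API

Orientations are given as a rotation vector (axis times angle).
In Python, from workcell import sensors, grab_frame, bot, boxes_of gives the robot as it stands.
- The arm moves only by the tool servo_tool, never from a script. Its argument "moves" is a list that holds one entry, the list of rows, each a list of 7 numbers: the turn, a rotation vector about the tool's x, y, z in rad, then the shift along the tool's x, y, z in cm, then the opening in per cent of the stroke, from 0 (shut) to 100 (fully open). In form: [[[ax, ay, az, x, y, z, grip], ...]]. A call has 1 to 8 rows; each row is the pose to reach, as a shift and turn from the pose commanded when the call began, along the tool's axes at that moment; what a row does not reach only later rows make up. A row lasts 1/10 s, in which the tool goes at most 50 mm and 8.59 degrees, less where a joint would pass 70% of its speed; a pose out of reach is approached as far as the arm can. A call with a gripper value outside its range is refused whole. The fingers move at their own pace and stop on an object; "newtons" is the grip in N (left out, the last holds). Time passes only in rows, so rows that repeat a pose let the fingers close. It gives the time, the measured TCP pose, the force and the opening at its end, in the units of the state.
- sensors.observe(): the state, without advancing time (a new reading comes with each control period).
- grab_frame(name): name is "side" or "top" or "wrist"; returns a dict with "frame" (400x640x3 uint8, red, green, blue), "vfov" (degrees; the focal length in pixels is half the picture's height over the tangent of half this angle, whatever the lens; pixels are square), "cx", "cy" (the principal point, pixels), "origin" and "attitude" of the camera in the world; the wrist camera has in their place "tool_from_camera" (4x4, takes a point from camera to tool coordinates, whose origin is the TCP and whose axes are the tool frame's). Camera axes: x right, y down, z forward; pixel columns grow to the right and rows downward; lengths in m; the calibration is good to about 2 mm. The wrist camera is an equidistant fisheye: a pixel r from the principal point sees the ray r / f radians off the axis. A picture is of the moment at which its call begins: read the wrist's pose just before it. There is no depth.
- bot.finish_job(): hands the job in, once; it reports no verdict.
Trained networks look in the newest picture that a camera, given by its name, has taken for a name from the list of things; names that differ only in an ending like _2 or _b are one class to them, and where a whole thing is asked for, a point or a joint stands for the part that bears it (a point fixed in the world has none). Each returns a list of dicts, best first, with "confidence" (0 to 1); they miss things now and then, are a little off and sometimes report something else, mostly with a low value. They report only what shows in the picture. A call takes as long as a camera call. They do not tell look-alikes from the thing itself.
- boxes_of(camera, thing): "at" ([column, row] in pixels, amid what is visible of it).
The state is a dict: "time": time; "qpos": joint angles; "qvel": joint speeds; "tau": joint torques, N m; "eef_pos": TCP position; "ee_rot": TCP orientation; "ft_force": force on the tool from outside, world axes, zero at the start; "wrist_torque": the same for the moment, N m; "finger_gap": finger opening in m.
Only numpy, scipy, OpenCV 4.12 (cv2) and the standard library are available. Lean on these libraries where they do the work, as an engineer would, in place of code of your own. Each camera call takes 0.05 s, during which the arm holds its last target.

## Working session

There is one attempt and no reset: what is moved stays moved. The work goes in short steps, Python scripts to look and compute and a tool call to move; the robot and the scene stay as the last step left them, time stands still between calls to the robot, and variables do not carry over. Pictures are saved under pics/ and viewed, and the job is handed in when it is done.

Besides the shell and the picture viewer there is one more tool, called after "Emit:" in YAML: its name, and indented under it one key for each argument. servo_tool: Moves the arm, as the interface text tells. Its arguments: {"type":"object","properties":{"moves":{"type":"array"},"newtons":{"type":"number"}},"required":["moves"]}

```bash
mkdir -p pics; ls; python3 - <<'E'
from workcell import sensors, grab_frame, bot, boxes_of
import cv2
s=sensors.observe();print({k:(v.round(3).tolist() if hasattr(v,'round') and hasattr(v,'tolist') else v) for k,v in s.items()})
for c in ["side","top","wrist"]:
    g=grab_frame(c);cv2.imwrite(f"pics/{c}0.png",g["frame"][:,:,::-1]);print(c,{k:v for k,v in g.items() if k!="frame"})
    for t in ["fill_handle","fill","vent_handle","start_top","stop_top","beaker","fitting","spanner"]:
        print(t,[([round(float(x)) for x in d["at"]],round(float(d["confidence"]),2)) for d in boxes_of(c,t)])
E
```

```text
pics
{'time': 0.0, 'qpos': [-1.198, 0.629, 0.038, 1.518, -0.027, 0.996, -0.02], 'qvel': [-0.001, 0.002, -0.001, -0.0, 0.001, -0.002, 0.001], 'tau': [0.0, -54.973, 1.144, -18.663, -0.052, 0.023, 0.0], 'eef_pos': [0.276, 0.588, 0.224], 'ee_rot': [2.651, 1.684, -0.002], 'ft_force': [0.887, 0.506, -0.791], 'wrist_torque': [-0.009, -0.021, 0.082], 'finger_gap': 0.09393425524982829}
side {'vfov': 49.53976745316782, 'cx': 326.7791682811285, 'cy': 193.53896037294805, 'origin': array([ 0.38238664, -0.83575818,  0.79764588]), 'attitude': array([-2.28901331,  0.20182001, -0.07195739])}
fill_handle [([240, 156], 0.85), ([315, 148], 0.53), ([320, 106], 0.46)]
fill [([241, 176], 0.92), ([318, 125], 0.92), ([315, 166], 0.63)]
vent_handle [([330, 232], 0.8)]
start_top [([377, 161], 0.37), ([315, 148], 0.2)]
stop_top [([404, 200], 0.46)]
beaker [([427, 258], 0.71), ([405, 201], 0.44)]
fitting [([373, 129], 0.84)]
spanner [([384, 362], 0.67)]
top {'vfov': 52.303333090726674, 'cx': 326.237492782845, 'cy': 199.11917233763893, 'origin': array([ 0.43098523, -0.05392575,  1.18538686]), 'attitude': array([-
[... 219 characters left out ...]
199], 0.49)]
start_top []
stop_top [([334, 122], 0.62)]
beaker [([406, 131], 0.58)]
fitting [([205, 121], 0.66)]
spanner [([465, 184], 0.74)]
wrist {'vfov': 65.70646984690485, 'cx': 314.71340787193105, 'cy': 197.5423289445081, 'tool_from_camera': array([[ 9.99999768e-01, -4.79021474e-04, -4.85098152e-04,
         1.20860188e-03],
       [ 5.80909730e-04,  9.71131857e-01,  2.38542615e-01,
        -6.80784610e-02],
       [ 3.56827234e-04, -2.38542841e-01,  9.71131909e-01,
        -1.59116889e-01],
       [ 0.00000000e+00,  0.00000000e+00,  0.00000000e+00,
         1.00000000e+00]])}
fill_handle []
fill [([266, 348], 0.6)]
vent_handle []
start_top []
stop_top []
beaker []
fitting []
spanner []
```

View pics/side0.png

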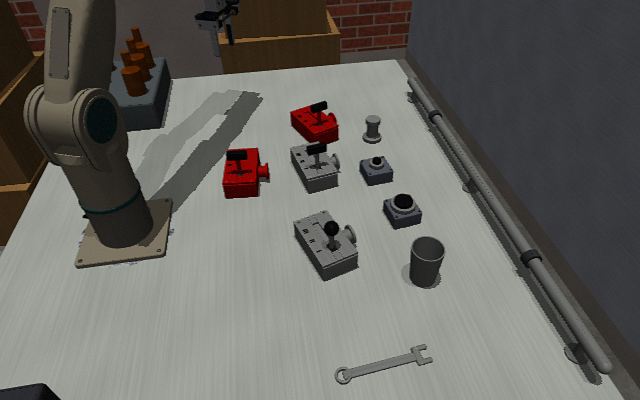

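View pics/top0.png

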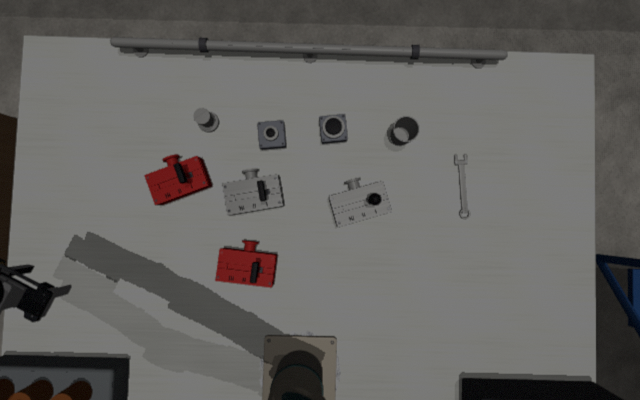

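```bash
python3 - <<'E'
import cv2
a=cv2.imread("pics/side0.png")[80:270,200:460];cv2.imwrite("pics/side0c.png",cv2.resize(a,None,fx=3,fy=3,interpolation=2))
a=cv2.imread("pics/top0.png")[90:300,150:420];cv2.imwrite("pics/top0c.png",cv2.resize(a,None,fx=2.8,fy=2.8,interpolation=2))
E
```

```text
(no output)
```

View pics/side0c.png

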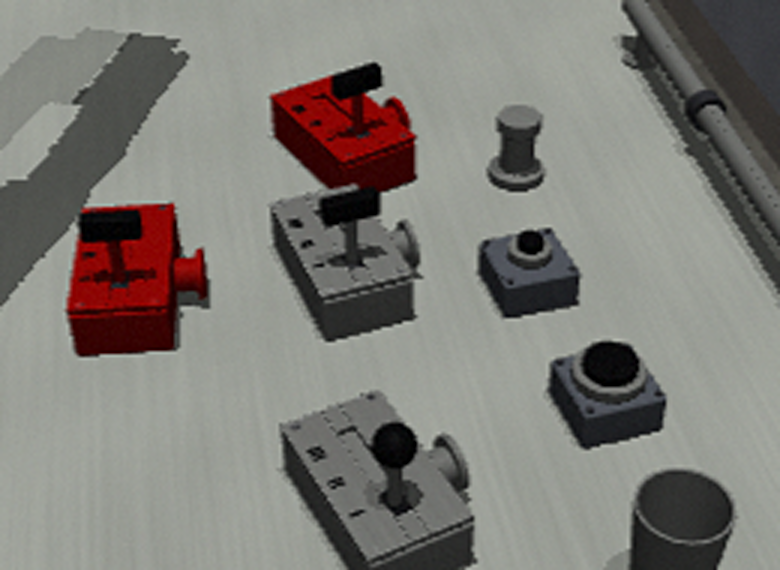

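View pics/top0c.png

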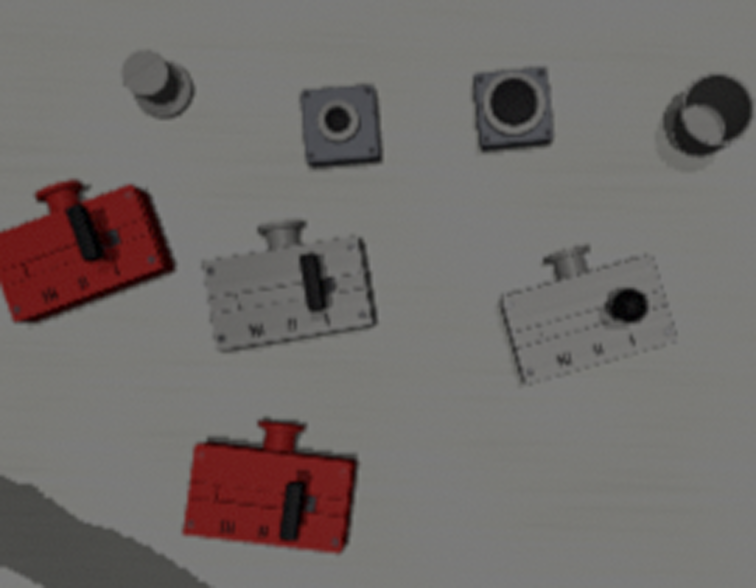

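Candidates for the fill handle are the red valve at side (240,156), the red valve at side (320,106), and the grey crossbar at side (316,149) / top (262,191). The ball-knob valve at side (330,232) is the vent. The crop shows the grey crossbar valve is the right one, because it is not red and has a T-handle standing at the one-tick end. Start is the small button at side (377,160) / top (270,132). Stop is the big one at (403,201).

```bash
cat > h.py <<'E'
import numpy as np
from scipy.spatial.transform import Rotation as R
import cv2
def ray(g,px):
    f=200/np.tan(np.radians(g["vfov"])/2)
    d=np.array([(px[0]-g["cx"])/f,(px[1]-g["cy"])/f,1.])
    return np.array(g["origin"]),R.from_rotvec(g["attitude"]).as_matrix()@(d/np.linalg.norm(d))
def plane(g,px,z):
    o,d=ray(g,px);return o+d*(z-o[2])/d[2]
def tri(g1,p1,g2,p2):
    o,d=ray(g1,p1);q,e=ray(g2,p2)
    t=np.linalg.lstsq(np.c_[d,-e],q-o,rcond=None)[0]
    a=o+d*t[0];b=q+e*t[1];return (a+b)/2,np.linalg.norm(a-b)
def blob(g,px,thr=28,box=16):
    x,y=int(px[0]),int(px[1])
    im=g["frame"].max(2); m=(im<thr).astype(np.uint8)
    s=np.zeros_like(m);s[y-box:y+box,x-box:x+box]=m[y-box:y+box,x-box:x+box]
    n,l,st,c=cv2.connectedComponentsWithStats(s)
    i=1+np.argmin([np.hypot(*(c[k]-px))-min(st[k,4],60)*.1 for k in range(1,n)])
    pts=np.argwhere(l==i)[:,::-1].astype(np.float32)
    return c[i],st[i],cv2.minAreaRect(pts)
E
python3 - <<'E'
from h import *
from workcell import *
S=grab_frame("side");T=grab_frame("top")
for n,a,b,z in [("fill",(316,149),(262,191),.125),("start",(377,160),(270.5,132),None),("stop",(403,201),(333,126),None),("vent",(331,229),(374,199),None)]:
    for thr in (28,40):
        try:
            c1=blob(S,a,thr);c2=blob(T,b,thr)
            print(n,thr,c1,c2,[x.round(4) if hasattr(x,'round') else x for x in tri(S,c1[0],T,c2[0])])
        except Exception as e: print(n,e)
u=lambda x,y:((x+.5)/2.8-.5+150,(y+.5)/2.8-.5+90)
for p in [(205,265),(362,237),(375,324),(217,350)]: print(plane(T,u(*p),.055).round(4))
print("bar ends z=.125",plane(T,u(306,255),.125),plane(T,u(318,310),.125))
E
```

```text
fill 28 (array([316.17777778, 148.39444444]), array([306, 142,  20,  13, 180], dtype=int32), ((316.0477294921875, 148.553955078125), (9.597932815551758, 20.16210174560547), 75.0685806274414)) (array([261.66326531, 190.17346939]), array([258, 181,   9,  20,  98], dtype=int32), ((262.2837829589844, 190.20269775390625), (18.9058837890625, 7.069156646728516), 80.53767395019531)) [array([0.5054, 0.1071, 0.1164]), np.float64(0.0006)]
fill 40 (array([316.26368159, 149.07462687]), array([306, 142,  20,  20, 201], dtype=int32), ((316.23492431640625, 148.16444396972656), (17.613487243652344, 19.006179809570312), 34.99201965332031)) (array([261.85815603, 190.44680851]), array([257, 181,  11,  20, 141], dtype=int32), ((262.6216125488281, 190.229736328125), (19.72787857055664, 8.713146209716797), 80.53767395019531)) [array([0.5052, 0.1069, 0.1143]), np.float64(0.0013)]
start 28 (array([376.43137255, 160.45098039]), array([373, 157,   8,   8,  51], dtype=int32), ((376.5, 160.5), (7.0, 7.0), 90.0)) (array([269.84090909, 132.25      ]), array([267, 129,   7,   8,  44], dtype=int32), ((270.0, 132.5),
[... 1252 characters left out ...]
38]), array([368, 194,  13,  11, 105], dtype=int32), ((374.2000427246094, 199.1000213623047), (11.180338859558105, 10.733125686645508), 26.56505012512207)) [array([ 0.4921, -0.1891,  0.1139]), np.float64(0.0021)]
vent 40 (array([330.97196262, 230.07943925]), array([323, 221,  16,  24, 214], dtype=int32), ((330.5, 232.5), (23.0, 15.0), 90.0)) (array([373.95901639, 198.7704918 ]), array([367, 193,  14,  12, 122], dtype=int32), ((373.5, 198.5), (11.0, 13.0), 90.0)) [array([ 0.4924, -0.1896,  0.1087]), np.float64(0.001)]
[0.5224 0.2245 0.055 ]
[0.5551 0.07   0.055 ]
[0.4689 0.0541 0.055 ]
[0.4385 0.209  0.055 ]
bar ends z=.125 [0.52893026 0.11382219 0.125     ] [0.4780004  0.10072782 0.125     ]
```

```bash
cat >> h.py <<'E'
def to(p,ang):
    from workcell import sensors
    s=sensors.observe();M=R.from_rotvec(s["ee_rot"])
    a=np.radians(ang);x=np.array([np.cos(a),np.sin(a),0]);z=np.array([0,0,-1.])
    G=R.from_matrix(np.c_[x,np.cross(z,x),z])
    print("t",round(s["time"],2),"pos",np.round(s["eef_pos"],4),"F",np.round(s["ft_force"],1),"gap",round(s["finger_gap"],4),"turn",(M.inv()*G).as_rotvec().round(3),"shift cm",(100*M.inv().apply(np.array(p)-s["eef_pos"])).round(2))
E
python3 -c "
from h import *
to([.513,.062,.224],11.8)"
```

```text
t 1.45 pos [0.2761 0.5884 0.2245] F [0.5 0.1 0.3] gap 0.0941 turn [-0.     0.     0.926] shift cm [-37.59  43.81   0.05]
```

Emit:
servo_tool:
  moves:
    - [[0,0,0.1,-2.5,3,0,0],[0,0,0.2,-5.5,6.5,0,0],[0,0,0.3,-8.5,10,0,0],[0,0,0.4,-11.5,13.5,0,0],[0,0,0.5,-14.5,17,0,0],[0,0,0.6,-17.5,20.5,0,0],[0,0,0.7,-20.5,24,0,0],[0,0,0.8,-23.5,27.5,0,0]]
  newtons: 10

```text
time: 2.25
eef_pos: [0.4258, 0.2573, 0.2248]
ee_rot: [-3.099, -0.513, -0.001]
ft_force: [1.1, -0.4, 0.9]
finger_gap: 0.0334
```

```bash
python3 -c "
from h import *
to([.513,.062,.224],11.8)"
```

```text
t 2.25 pos [0.4258 0.2573 0.2248] F [ 1.1 -0.4  0.9] gap 0.0334 turn [-0.    -0.001  0.122] shift cm [ 1.96 21.3   0.07]
```

Emit:
servo_tool:
  moves:
    - [[0,0,0.05,0.5,4,0,0],[0,0,0.1,1,8,0,0],[0,0,0.12,1.3,12,0,0],[0,0,0.12,1.6,16,0,0],[0,0,0.12,1.8,19.5,0,0],[0,0,0.12,2,21.3,0,0],[0,0,0.12,2,21.3,0,0]]

```text
time: 2.95
eef_pos: [0.5147, 0.0608, 0.2248]
ee_rot: [3.123, 0.324, 0.002]
ft_force: [0.5, -0.4, 0.1]
finger_gap: 0.0003
```

```bash
python3 - <<'E'
from h import *
from workcell import *
to([.513,.062,.125],11.8)
for c in ["side","top","wrist"]:
    g=grab_frame(c);f=g["frame"][:,:,::-1]
    if c=="side": f=cv2.resize(f[50:250,180:460],None,fx=2.8,fy=2.8,interpolation=2)
    if c=="top": f=cv2.resize(f[90:300,150:420],None,fx=2.8,fy=2.8,interpolation=2)
    cv2.imwrite(f"pics/{c}1.png",f)
    for t in ["fill_handle","start_top"]:print(c,t,boxes_of(c,t))
E
```

```text
t 2.95 pos [0.5147 0.0608 0.2248] F [ 0.5 -0.4  0.1] gap 0.0003 turn [ 0.002 -0.001  0.001] shift cm [-0.15 -0.17  9.98]
side fill_handle [{'at': [238.7, 157.3], 'confidence': 0.68}, {'at': [316.0, 147.9], 'confidence': 0.56}]
side start_top [{'at': [377.1, 163.5], 'confidence': 0.47}]
top fill_handle [{'at': [258.1, 273.9], 'confidence': 0.48}, {'at': [180.1, 173.2], 'confidence': 0.46}, {'at': [376.1, 200.1], 'confidence': 0.27}]
top start_top []
wrist fill_handle [{'at': [318.2, 148.3], 'confidence': 0.67}, {'at': [117.6, 103.9], 'confidence': 0.63}]
wrist start_top []
```

View pics/side1.png

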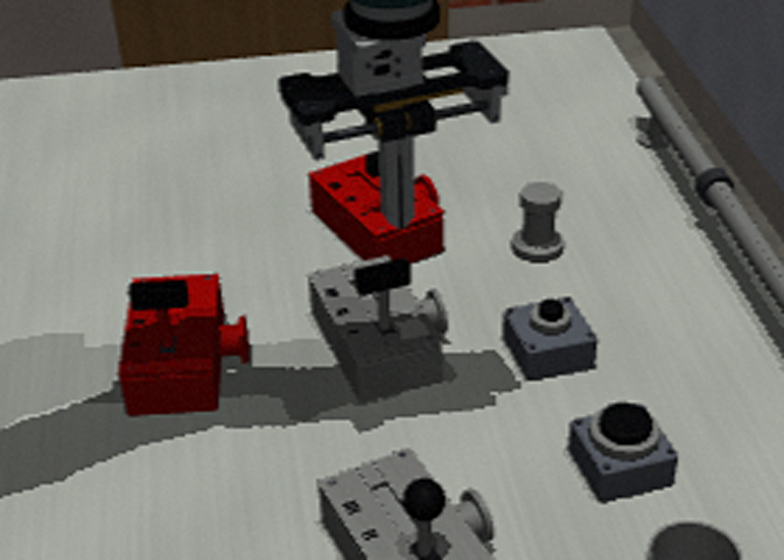

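View pics/wrist1.png

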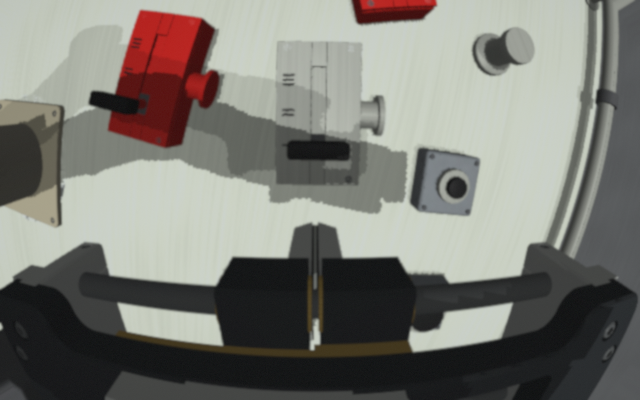

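The wrist view shows the grey block aligned with the tool, the bar at (319,150), the closed fingertips at (315,228) and the start button at (457,187). I'll cross-check the positions with the wrist camera.

```bash
cat >> h.py <<'E'
def wplane(g,s,px,z):
    f=200/np.tan(np.radians(g["vfov"])/2)
    v=np.array([px[0]-g["cx"],px[1]-g["cy"]]);r=np.hypot(*v);th=r/f
    d=np.r_[np.sin(th)*v/max(r,1e-9),np.cos(th)]
    A=g["tool_from_camera"];M=R.from_rotvec(s["ee_rot"]).as_matrix()
    o=M@A[:3,3]+s["eef_pos"];d=M@A[:3,:3]@d
    return o+d*(z-o[2])/d[2]
E
python3 - <<'E'
from h import *
from workcell import *
s=sensors.observe();g=grab_frame("wrist")
print("bar",wplane(g,s,(319,150),.118).round(4)," ends",wplane(g,s,(288,151),.118).round(4),wplane(g,s,(350,150),.118).round(4))
print("start",wplane(g,s,(457,187),.058).round(4))
E
```

```text
bar [0.5085 0.111  0.118 ]  ends [0.4826 0.1046 0.118 ] [0.5346 0.1168 0.118 ]
start [0.6749 0.1018 0.058 ]
```

Emit:
servo_tool:
  moves:
    - [[0,0,0,0,0,4,0],[0,0,0,0,0,8,0],[0,0,0,0,0,10.2,0],[0,0,0,0,-0.8,10.2,0],[0,0,0,0,-1.6,10.2,0],[0,0,0,0,-2.2,10.2,0],[0,0,0,0,-2.6,10.2,0],[0,0,0,0,-3,10.2,0]]

```text
time: 4.25
eef_pos: [0.5081, 0.0934, 0.1236]
ee_rot: [3.123, 0.333, 0.004]
ft_force: [0.8, -9.1, 4.9]
finger_gap: 0.0007
```

Emit:
servo_tool:
  moves:
    - [[0,0,0,0,-0.5,0,0],[0,0,0,0,-1.0,0,0],[0,0,0,0,-1.5,0,0]]

```text
time: 4.55
eef_pos: [0.5061, 0.1031, 0.1236]
ee_rot: [3.119, 0.325, 0.006]
ft_force: [1.0, -10.3, -0.2]
finger_gap: 0.0002
```

Emit:
servo_tool:
  moves:
    - [[0,0,0,0,-0.5,0,0],[0,0,0,0,-1.0,0,0],[0,0,0,0,-1.5,0,0],[0,0,0,0,-2.0,0,0]]

```text
time: 4.95
eef_pos: [0.5014, 0.126, 0.1235]
ee_rot: [3.123, 0.329, 0.005]
ft_force: [0.9, -1.8, 2.1]
finger_gap: 0.0006
```

Emit:
servo_tool:
  moves:
    - [[0,0,0,0,-0.5,0,0],[0,0,0,0,-1.0,0,0],[0,0,0,0,-1.5,0,0],[0,0,0,0,-2.0,0,0]]

```text
time: 5.35
eef_pos: [0.4982, 0.1416, 0.1234]
ee_rot: [3.119, 0.324, 0.006]
ft_force: [4.6, -10.7, 0.4]
finger_gap: 0.0007
```

```bash
python3 - <<'E'
from h import *
from workcell import *
to([.5045-.204*.054,.107+.979*.054,.1236],11.8)
s=sensors.observe();g=grab_frame("wrist");cv2.imwrite("pics/wrist2.png",g["frame"][:,:,::-1])
E
```

```text
t 5.35 pos [0.4982 0.1416 0.1234] F [  4.6 -10.7   0.4] gap 0.0007 turn [ 0.007 -0.003  0.001] shift cm [-0.09 -1.88 -0.03]
```

View pics/wrist2.png

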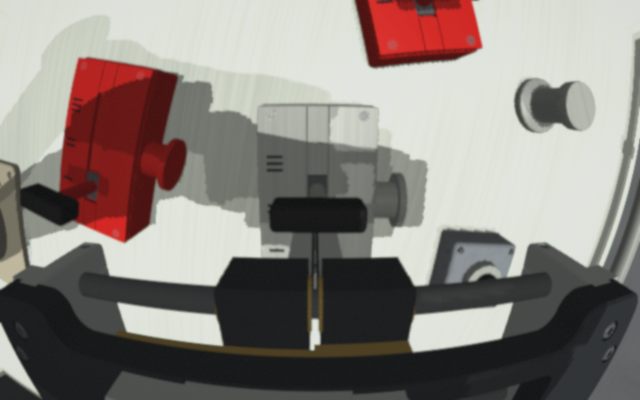

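The bar is pushed past the second tick at about 50 mm of travel, contact is central and the force is about 11 N. I'll go on in small steps.

Emit:
servo_tool:
  moves:
    - [[0,0,0,0,-0.5,0,0],[0,0,0,0,-1.0,0,0],[0,0,0,0,-1.3,0,0]]

```text
time: 5.7
eef_pos: [0.4943, 0.1594, 0.1231]
ee_rot: [3.123, 0.331, 0.004]
ft_force: [2.7, -2.8, 2.5]
finger_gap: 0.0005
```

Emit:
servo_tool:
  moves:
    - [[0,0,0,0,-0.2,0,0],[0,0,0,0,-0.4,0,0]]

```text
time: 5.9
eef_pos: [0.4933, 0.162, 0.123]
ee_rot: [3.122, 0.331, 0.003]
ft_force: [4.0, -10.2, 4.3]
finger_gap: 0.0003
```

```bash
python3 - <<'E'
from h import *
from workcell import *
to([.5045-.204*.054,.107+.979*.054,.1236],11.8)
E
```

```text
t 5.9 pos [0.4933 0.162  0.123 ] F [  4.  -10.2   4.3] gap 0.0003 turn [ 0.003 -0.002  0.005] shift cm [-0.02  0.21 -0.06]
```

Emit:
servo_tool:
  moves:
    - [[0,0,0,0,1,0,0],[0,0,0,0,3,0,0],[0,0,0,0,4,-3,0],[0,0,0,0,4,-7,0],[0,0,0,0,4,-10,0],[0,0,0,0,4,-10,0]]

```text
time: 6.5
eef_pos: [0.5021, 0.1259, 0.2258]
ee_rot: [-3.121, -0.333, -0.009]
ft_force: [-0.3, 0.1, 0.8]
finger_gap: 0.0002
```

```bash
python3 - <<'E'
from h import *
from workcell import *
to([.674,.1005,.223],11.8)
s=sensors.observe();W=grab_frame("wrist");cv2.imwrite("pics/wrist3.png",W["frame"][:,:,::-1])
S=grab_frame("side");f=S["frame"][:,:,::-1];cv2.imwrite("pics/side3.png",cv2.resize(f[50:250,180:460],None,fx=2.8,fy=2.8,interpolation=2))
E
```

```text
t 6.5 pos [0.5021 0.1259 0.2258] F [-0.3  0.1  0.8] gap 0.0002 turn [-0.002 -0.006  0.007] shift cm [16.27  6.11  0.36]
```

View pics/wrist3.png

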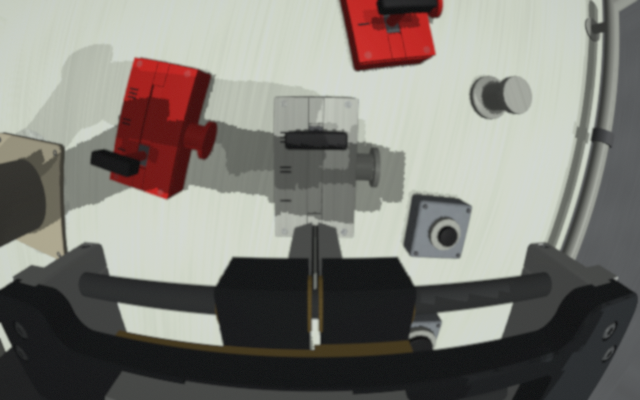

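View pics/side3.png

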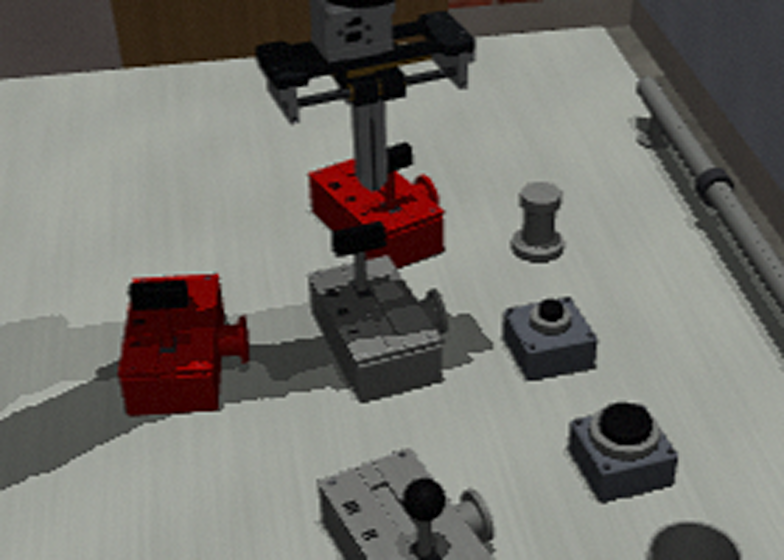

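```bash
python3 - <<'E'
from h import *
from workcell import *
s=sensors.observe();W=grab_frame("wrist");S=grab_frame("side")
d=np.array([-.204,.979,0])
p=wplane(W,s,(317.5,139.5),.118);print(p,"travel wrist",(p-[.5085,.111,.118])@d)
b=blob(S,(180+358/2.8,50+238/2.8),28)[0];print(b)
q=plane(S,b,.1164);print(q,"travel side",(q-[.5054,.1071,.1164])@d)
print("start",wplane(W,s,(446,236),.058))
E
```

```text
[0.49157473 0.18037421 0.118     ] travel wrist 0.071370107762893
[307.84883721 134.88953488]
[0.49256499 0.17521615 0.1164    ] travel side 0.06930405825391489
start [0.66555111 0.10296887 0.058     ]
```

The lever reads 0.071 m by the wrist camera and 0.069 m by the side camera, and the bar stands at the three-tick mark, so it is at the second stop. Next I'll go near the start button and measure it close up.

Emit:
servo_tool:
  moves:
    - [[0,0,0,3,2,0,0],[0,0,0,6.5,4,0,0],[0,0,0,10.5,6,0,0],[0,0,0,14,8.5,0,0],[0,0,0,16,11,0,0],[0,0,0,16.5,12,2,0],[0,0,0,16.5,12,3,0],[0,0,0,16.5,12,3,0]]

```text
time: 7.5
eef_pos: [0.6833, 0.0435, 0.1884]
ee_rot: [-3.122, -0.333, 0.013]
ft_force: [-0.7, -0.2, -0.6]
finger_gap: 0.0005
```

```bash
python3 - <<'E'
from h import *
from workcell import *
s=sensors.observe();W=grab_frame("wrist");cv2.imwrite("pics/wrist4.png",W["frame"][:,:,::-1])
for t in ["start_top","start"]: print(boxes_of("wrist",t))
to([.673,.101,.1936],11.8)
E
```

```text
[{'at': [320.0, 135.2], 'confidence': 0.8}, {'at': [144.1, 330.4], 'confidence': 0.67}]
[{'at': [322.3, 138.0], 'confidence': 0.9}]
t 7.65 pos [0.686  0.0439 0.1924] F [-0.1  0.6  0.8] gap 0.0006 turn [-0.001  0.001  0.008] shift cm [-0.06 -5.85 -0.11]
```

View pics/wrist4.png

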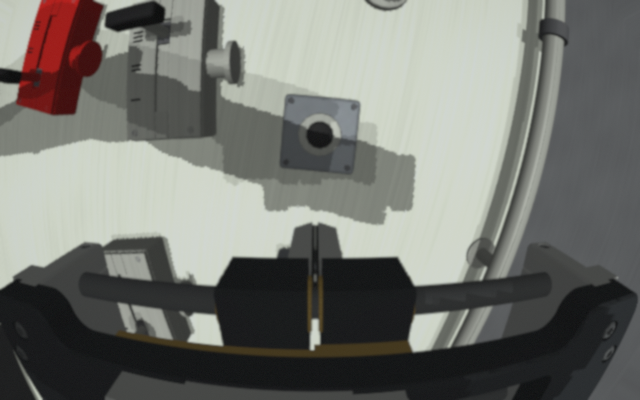

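```bash
python3 - <<'E'
from h import *
from workcell import *
s=sensors.observe();W=grab_frame("wrist")
b=blob(W,(320,135),40)[0];p=wplane(W,s,b,.058);print(b,p)
to([p[0],p[1],.10],11.8)
E
```

```text
[314.44478528 137.43251534] [0.67510538 0.09859019 0.058     ]
t 7.7 pos [0.6865 0.0437 0.193 ] F [0.1 0.2 0.1] gap 0.0004 turn [-0.001 -0.     0.008] shift cm [ 0.05 -5.6   9.31]
```

```bash
python3 - <<'E'
from h import *
from workcell import *
s=sensors.observe();W=grab_frame("wrist")
for thr in (20,28): 
  b=blob(W,(320,135),thr);print(b[0],b[1],wplane(W,s,b[0],.058))
p=wplane(W,s,(319.5,135),.058);print(p)
cv2.imwrite("pics/wrist5.png",cv2.resize(W["frame"][80:190,260:380,::-1],None,fx=5,fy=5,interpolation=2))
to([.6765,.1005,.097],11.8)
E
```

```text
Traceback (most recent call last):
  File "h.py", line 19, in blob
    i=1+np.argmin([np.hypot(*(c[k]-px))-min(st[k,4],60)*.1 for k in range(1,n)])
        ~~~~~~~~~^^^^^^^^^^^^^^^^^^^^^^^^^^^^^^^^^^^^^^^^^^^^^^^^^^^^^^^^^^^^^^^
ValueError: attempt to get argmin of an empty sequence
```

```bash
python3 - <<'E'
from h import *
from workcell import *
s=sensors.observe();W=grab_frame("wrist")
cv2.imwrite("pics/wrist5.png",cv2.resize(W["frame"][80:190,260:380,::-1],None,fx=5,fy=5,interpolation=2))
for px in [(319.5,135),(320,134)]:print(wplane(W,s,px,.058))
to([.6765,.1005,.097],11.8)
E
```

```text
[0.68034331 0.10129952 0.058     ]
[0.68060205 0.10233086 0.058     ]
t 7.8 pos [0.687  0.0431 0.1934] F [ 1.2  0.7 -0.2] gap 0.0007 turn [-0.    -0.001  0.007] shift cm [ 0.18 -5.83  9.65]
```

View pics/wrist5.png

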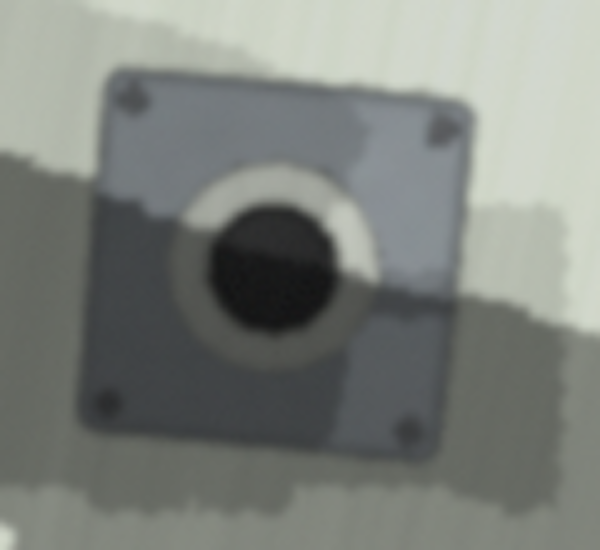

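The crop shows the button centred at (314.5,133.5) on its light collar. The arm had been settling during the earlier pictures. All the estimates agree on about (0.674, 0.100).

Emit:
servo_tool:
  moves:
    - [[0,0,0,0,-3,0,0],[0,0,0,0,-5.8,0,0],[0,0,0,0,-5.8,3,0],[0,0,0,0,-5.8,6,0],[0,0,0,0,-5.8,8,0],[0,0,0,0,-5.8,10,0],[0,0,0,0,-5.8,10,0],[0,0,0,0,-5.8,10,0]]

```text
time: 8.6
eef_pos: [0.6751, 0.099, 0.0932]
ee_rot: [-3.124, -0.333, -0.001]
ft_force: [0.1, 0.3, 0.9]
finger_gap: 0.0006
```

```bash
python3 - <<'E'
from h import *
from workcell import *
S=grab_frame("side");T=grab_frame("top")
cv2.imwrite("pics/side6.png",cv2.resize(S["frame"][100:220,310:450,::-1],None,fx=5,fy=5,interpolation=2))
W=grab_frame("wrist");cv2.imwrite("pics/wrist6.png",W["frame"][:,:,::-1])
to([.6740,.1,.077],11.8)
E
```

```text
t 8.75 pos [0.6759 0.0989 0.0942] F [0.5 0.1 0.7] gap 0.0001 turn [ 0.    -0.003  0.006] shift cm [-0.17 -0.15  1.72]
```

View pics/side6.png

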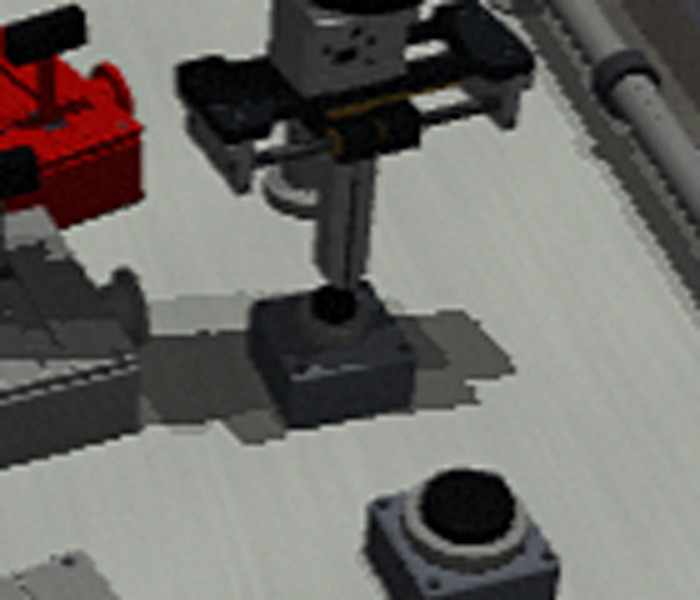

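View pics/wrist6.png

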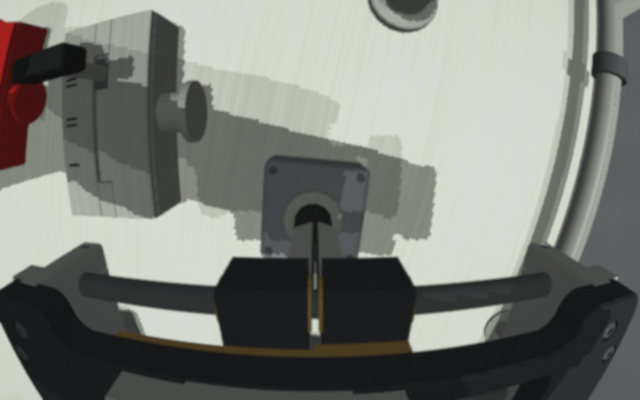

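The button (312,217) lies just ahead and slightly left of the tip (315), which agrees with the computed -0.2/-0.15 cm. Now I'll press.

Emit:
servo_tool:
  moves:
    - [[0,0,0,-0.2,-0.15,0.5,0],[0,0,0,-0.2,-0.15,1.0,0],[0,0,0,-0.2,-0.15,1.5,0],[0,0,0,-0.2,-0.15,1.8,0],[0,0,0,-0.2,-0.15,2.0,0]]

```text
time: 9.25
eef_pos: [0.6727, 0.1001, 0.0748]
ee_rot: [-3.123, -0.332, -0.0]
ft_force: [-9.4, -0.2, 25.7]
finger_gap: 0.0005
```

Emit:
servo_tool:
  moves:
    - [[0,0,0,0,0,0.2,0],[0,0,0,0,0,0.4,0],[0,0,0,0,0,0.4,0]]

```text
time: 9.55
eef_pos: [0.6728, 0.1001, 0.0746]
ee_rot: [-3.122, -0.332, -0.002]
ft_force: [-12.0, 0.5, 37.6]
finger_gap: 0.0002
```

Hard contact with tips at z 0.056 and a sideways force. I have to find out whether this is the button's end stop or the collar.

```bash
python3 - <<'E'
from h import *
from workcell import *
S=grab_frame("side")
cv2.imwrite("pics/side7.png",cv2.resize(S["frame"][130:200,340:420,::-1],None,fx=8,fy=8,interpolation=2))
W=grab_frame("wrist");cv2.imwrite("pics/wrist7.png",cv2.resize(W["frame"][140:270,240:400,::-1],None,fx=4.5,fy=4.5,interpolation=2))
s=sensors.observe();print(s["ft_force"],s["wrist_torque"])
E
```

```text
[-12.06986681  -0.11154899  37.5701658 ] [-0.10556153  2.99188533  0.00340943]
```

View pics/side7.png

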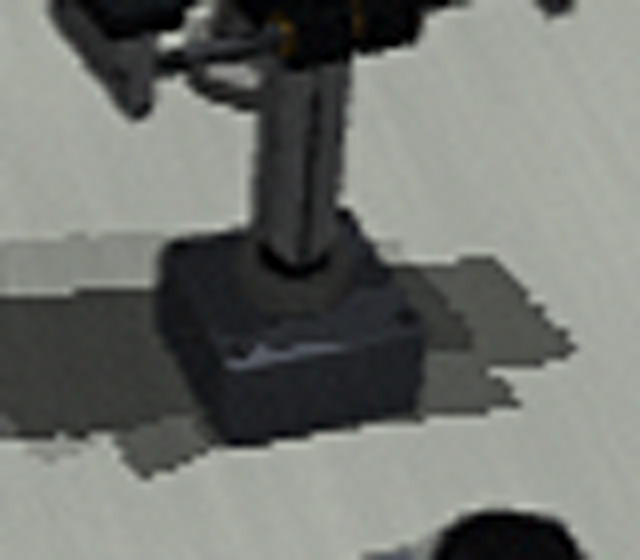

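View pics/wrist7.png

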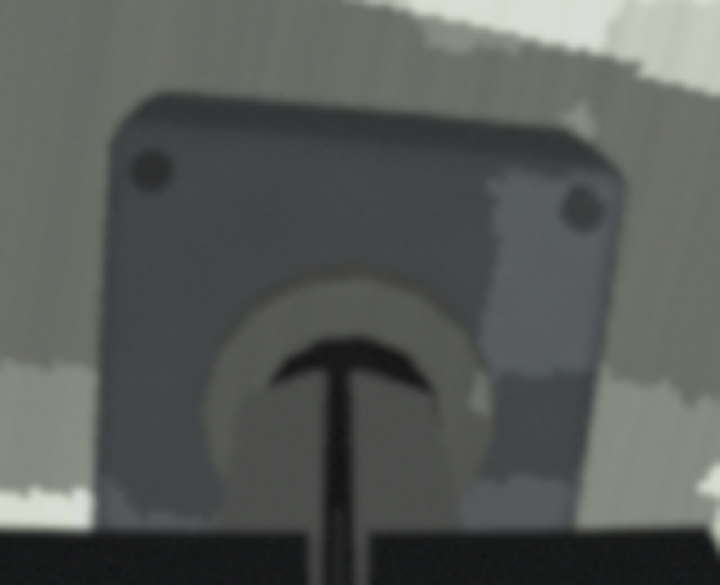

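Emit:
servo_tool:
  moves:
    - [[0,0,0,0,0,-0.7,0],[0,0,0,0,0,-0.7,0]]

```text
time: 9.85
eef_pos: [0.6731, 0.1001, 0.0771]
ee_rot: [-3.123, -0.332, -0.003]
ft_force: [-0.9, -0.1, 4.1]
finger_gap: 0.0002
```

Emit:
servo_tool:
  moves:
    - [[0,0,0,0,0,-0.2,0],[0,0,0,0,0,-0.2,0]]

```text
time: 10.05
eef_pos: [0.6731, 0.1001, 0.0775]
ee_rot: [-3.124, -0.333, -0.002]
ft_force: [0.6, -0.1, 3.2]
finger_gap: 0.0006
```

Emit:
servo_tool:
  moves:
    - [[0,0,0,0,0,-0.2,0],[0,0,0,0,0,-0.2,0]]

```text
time: 10.25
eef_pos: [0.673, 0.1, 0.0794]
ee_rot: [-3.124, -0.333, -0.001]
ft_force: [0.7, 1.2, 3.1]
finger_gap: 0.0004
```

Emit:
servo_tool:
  moves:
    - [[0,0,0,0,0,-0.2,0],[0,0,0,0,0,-0.2,0]]

```text
time: 10.45
eef_pos: [0.6723, 0.0995, 0.0813]
ee_rot: [3.124, 0.332, -0.001]
ft_force: [0.9, 1.0, 1.3]
finger_gap: 0.0004
```

Emit:
servo_tool:
  moves:
    - [[0,0,0,0,0,-0.3,0],[0,0,0,0,0,-0.3,0]]

```text
time: 10.65
eef_pos: [0.6721, 0.0993, 0.0844]
ee_rot: [3.124, 0.332, -0.002]
ft_force: [0.2, -0.3, -0.6]
finger_gap: 0.0007
```

The spring force lasted from TCP z 0.0746 to beyond 0.0813, which is at least 6.7 mm, so the button was bottomed and is now released. I'll lift clear and check.

Emit:
servo_tool:
  moves:
    - [[0,0,0,0,0,-3,0],[0,0,0,0,0,-7,0],[0,0,0,0,0,-11,0],[0,0,0,0,4,-13,0],[0,0,0,0,7,-13,0],[0,0,0,0,7,-13,0],[0,0,0,0,7,-13,0],[0,0,0,0,7,-13,0]]

```text
time: 11.45
eef_pos: [0.6866, 0.033, 0.2136]
ee_rot: [-3.122, -0.334, 0.003]
ft_force: [0.6, 0.5, -0.3]
finger_gap: 0.0005
```

```bash
python3 - <<'E'
from h import *
from workcell import *
S=grab_frame("side")
cv2.imwrite("pics/side8.png",S["frame"][:,:,::-1])
cv2.imwrite("pics/side8c.png",cv2.resize(S["frame"][80:280,230:450,::-1],None,fx=3,fy=3,interpolation=2))
d=np.array([-.204,.979,0])
b=blob(S,(307.8,134.9),28)[0];print(b,(plane(S,b,.1164)-[.5054,.1071,.1164])@d)
print("vent",blob(S,(331,229),28)[0],"stop",blob(S,(403,201),28)[0],"start",blob(S,(376.4,160.5),28)[:2])
for t in ["beaker","fitting","spanner"]:print(t,boxes_of("side",t)[:1])
s=sensors.observe();print(s["ft_force"],s["eef_pos"],s["time"])
E
```

```text
[307.86904762 134.99404762] 0.06879277447428786
vent [331.02352941 228.15882353] stop [403.13761468 200.94036697] start (array([376.40740741, 160.61111111]), array([373, 157,   8,   8,  54], dtype=int32))
beaker [{'at': [429.7, 260.2], 'confidence': 0.64}]
fitting [{'at': [372.4, 129.4], 'confidence': 0.63}]
spanner [{'at': [380.3, 363.1], 'confidence': 0.77}]
[ 0.15502492  1.00625501 -0.05419012] [0.68702595 0.03276505 0.21403009] 11.65
```

View pics/side8c.png

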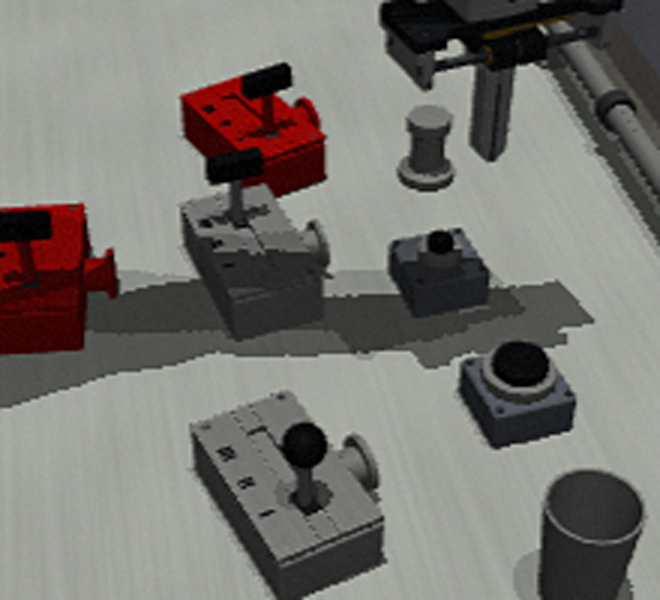

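The lever is at the second stop and the start button is out again, at the same pixel as at the beginning. Everything else is unmoved and the gripper is clear of all of it.

```bash
python3 -c "
from workcell import bot
print(bot.finish_job())"
```

```text
the job is handed in; nothing more can be done
None
```

I pushed the grey valve's crossbar lever with closed fingertips past the first click to the second stop. I then pressed the small start button until it bottomed, let it spring back, drew the arm clear and handed the job in at about 11.7 s.

- **Lever:** the last check put the travel at 0.069 m by the side camera. The wrist camera had read 0.071 m just after the push. The highest wrist force I read during the push was about 11 N.
- **Start button:** it met a hard end at about 38 N with some sideways force. I confirmed it was the button's end stop by the spring force, which held over about 7 mm on release. The last picture shows the button back at its first pixel.
- **Left alone:** the ball-knob lever and stop button have not moved in the picture. The network's readings for the beaker, fitting and spanner are within about 4 px of the first ones, which is within its scatter.
- **Disagreement:** wrist estimates of the button's position scattered by up to 15 mm in x while the arm was still settling and with one pixel I had misread. I used the value that agreed with the fixed cameras.

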